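# Change the odometer wheel and click its hub cap home

## Task

The smooth worn odometer wheel is to come off the crawler's swing arm: swap it with the ribbed new wheel, so that the new one sits all the way down on the arm's axle and the worn one all the way down on the post of the stand where the new one was. Then press the hub cap onto the snap stud at the end of the axle, on past the click until it is fully home, and do not let go: the job finishes with the gripper still pushing the cap firmly down on the axle. Leave the grease pot, the hex key and the marker alone.

Things in the scene. Friction and masses are not known exactly. Their poses are not given: they have to be found in the camera images.
- swing_arm: Odometer swing arm, fixed on a 134 x 72 mm plate, axle upright. Origin on the axle's axis at the bench top, z up. Round grey hub 54 mm across, top at 32 mm; steel wheel seat 30 mm across at 38 mm; above it the plain 18.6 mm axle, chamfered, up to its flat shoulder at 57 mm. Grey arm along +x to a pivot boss 66 mm off, 35 mm high. Cable gland on the +y side, low.
- axle_end (a point): Centre of the axle's flat shoulder, 57 mm above the bench: the cap's underside lands here. From it the white split snap stud rises 12 mm to 69 mm: four spring fingers, 9 mm radius at the barbs (6 mm up), 5 mm at the nose. A wheel's bore passes over it freely.
- wheel_stand: Parking stand for a wheel, fixed: round dark foot 72 mm across and 10 mm high, seat 28 mm across at 16 mm, plain alloy post 16 mm in diameter with a coned tip, top at 46 mm. Origin on the post's axis at the bench top, z up.
- worn_wheel: Worn odometer wheel, at the start on the swing arm's axle: smooth black tyre on an alloy rim, 52 mm across, 18 mm wide, bore 20.5 mm right through, 50 to 100 g, lying flat, both faces alike. Origin at the centre of its lower face, z up along its axis. Seated on the axle its origin is 38 mm above the bench, on the stand 16 mm.
- new_wheel: New odometer wheel, at the start on the stand's post: same size as the worn one (52 mm across, 18 mm wide, bore 20.5 mm, 50 to 100 g) but with cross ribs round the tyre. Origin at the centre of its lower face, z up along its axis. Seat heights as for the worn one.
- hub_cap: Round black snap cap, loose on the bench, open side down: 20 mm high, bottom flange 30 mm across and 3 mm thick, ribbed body 28 mm across above it to grip, closed flat top, about 20 g. Hole in its underside 13.8 mm wide, hollow inside to 16 mm. Origin at the centre of its underside, z up. Home: origin at axle_end, 1 mm above the wheel's upper face.
- cap_top (a point): Centre of the cap's flat top, 20 mm above its origin. Pushed straight down, the cap meets the barbs 8 to 9 mm above home; resistance grows to about 8 to 12 N some 6 mm above home, then it clicks over and drops; the cap goes on down to the shoulder. Home it holds against a 5 N pull. Finish with a push of about 15 N (over 4 N counts).
- grease_pot: Grease pot with red lid, beside the work (not the like pot far back by the mug), 54 mm across, 36 mm high, standing on the bench; not part of the job. Origin at the centre of its underside.
- hex_key: L-shaped hex key, 32 x 92 x 6 mm (long leg along its y), lying on the bench; not part of the job. Origin at the middle of its underside.
- marker: Marker pen, 16 mm thick, 132 mm long (along its y), lying on the bench; not part of the job. Origin at the middle of its underside.
There are look-alikes about, which are no part of the job. Leave any green or orange look-alike of the hub_cap alone.

How it is judged:
By the outcome, as a careful person would: the job done as asked, in the order asked, and still so for the second after the job is handed in, while the arm keeps its last pose, push and grip.
It also fails if it takes over 70 s, if anything falls off the work surface, if the arm or the gripper's body presses on something with over 40 N, if the wrist force passes 120 N, or if a joint passes its speed limit or range.

## Robot

A 6-joint arm with a two-finger parallel gripper is mounted at the origin on a cart in front of the work surface, level with it; the furniture and walls round the work are solid. World frame = base frame: x ahead of the robot, y to its left, z up, the work surface at z = 0. Lengths are in m, angles in degrees, forces in N, time in s.
With the tool pointing down it reaches from about 0.35 to 0.875 m from the base axis. Payload 4.2 kg.
Tool frame: the origin (TCP) lies on the centre line of the jaws, within the pads' length; the fingertips stand 25 mm ahead of it and the grasp point (between the pads) lies 6 mm ahead of it (finger_overhang is the distance from the TCP to the fingertips, in m); z points along the fingers, y is the line along which they close (so a half turn about z gives the same grasp; the last joint's range is limited). The gripper opens to 87 mm and grips with 3 to 60 N. Pads are 19 mm wide; open, the fingers measure 117 mm over their backs; the gripper's body (75 mm by 190 mm) begins 51 mm behind the grasp point.
Start: joints at [90.39, 22.042, 0.453, 0, -68.411, -14.817], TCP at [0.156, 0.605, 0.248] pointing down, gripper open.
Joint ranges: [-179.83, 179.83], [-69.29, 118.12], [-61.27, 80.66], [-181.25, 117.63], [-171.15, -9.14], [-177.46, 177.46]. Speed limits (degrees/s): [159.86, 159.86, 180, 180, 180, 180].

## Interface

Orientations are given as a 3x3 rotation matrix whose columns are the frame's x, y, z axes.
In Python, from station import sense, capture, finish_job, spot_in, tip_of, finger_overhang gives the robot as it stands. The module is installed in compiled form; this text tells all that it offers.
- The arm moves only by the tool servo_tool, never from a script. Its arguments are lists of equal length, an entry for each row: "slide": the shift along the tool's x, y, z in m, a list of three; "spin": the turn about the tool's z in degrees; "grip": the closure, from 0 (fully open) to 1 (shut). A call has exactly 5 rows; each row is the pose to reach, as a shift and turn from the pose commanded when the call began, along the tool's axes at that moment; what a row does not reach only later rows make up. A row lasts 1/12 s, in which the tool goes at most 41.7 mm and 7.16 degrees, less where a joint would pass 70% of its speed; a pose out of reach is approached as far as the arm can. A call with a gripper value outside its range is refused whole. The fingers move at their own pace and stop on an object; the grip force is fixed at half the most. Time passes only in rows, so rows that repeat a pose let the fingers close, or fill a call up. It gives the time, the measured TCP pose, the force, the opening and the grip force at its end, in the units of the state.
- sense(): the state, without advancing time (a new reading comes with each control period).
- capture(name): name is "side" or "top"; returns a dict with "pixels" (480x640x3 uint8, blue, green, red), "depth" (480x640 float32, m along the optical axis (not along the pixel's ray), 0 where there is no reading), "fx", "fy", "cx", "cy" (pixels), "R" (3x3) and "t" (3): a world point X has camera coordinates R X + t. Camera axes: x right, y down, z forward; pixel columns grow to the right and rows downward; lengths in m; the calibration is good to about 2 mm. A picture is of the moment at which its call begins.
- finish_job(): hands the job in; it is judged then, once.
Trained networks look in the newest picture that a camera, given by its name, has taken for a name from the list of things; names that differ only in an ending like _2 or _b are one class to them, and where a whole thing is asked for, a point or a joint stands for the part that bears it (a point fixed in the world has none). Each returns a list of dicts, best first, with "conf" (0 to 1); they miss things now and then, are a little off and sometimes report something else, mostly with a low value. They report only what shows in the picture. A call takes as long as a camera call. They do not tell look-alikes from the thing itself.
- spot_in(thing, camera): "point" ([x, y, z] in m, in world coordinates, good to about 4 mm: the middle of the surface that is visible of it).
- tip_of(thing, camera): "point" ([x, y, z] in m, in world coordinates, good to about 4 mm: a listed point, or the origin of a listed thing).
The state is a dict: "time_s": time; "joints": joint angles; "joint_velocities": joint speeds; "effort": joint torques, N m; "tcp_pos": TCP position; "ee_rot": TCP orientation; "wrist_force": force on the tool from outside, world axes, zero at the start; "moment": the same for the moment, N m; "gripper_width": opening from 0.0 (shut) to 1.0 (fully open); "gripper_force": force on a finger pad.
Only numpy, scipy, OpenCV 4.12 (cv2) and the standard library are available. Lean on these libraries where they do the work, as an engineer would, in place of code of your own. Each camera call takes 0.05 s, during which the arm holds its last target. There are 200 camera calls.

## Working session

There is one attempt and no reset: what is moved stays moved. The work goes in short steps, Python scripts to look and compute and a tool call to move; the robot and the scene stay as the last step left them, time stands still between calls to the robot, and variables do not carry over. Pictures are saved under pics/ and viewed, at most 10 in all, crops included, and the job is handed in when it is done.

Besides the shell and the picture viewer there is one more tool, called after ">>>" by a JSON object that holds its "name" and its "arguments". servo_tool: Moves the arm, as the interface text tells. Its arguments: {"type":"object","properties":{"slide":{"type":"array"},"spin":{"type":"array"},"grip":{"type":"array"}},"required":["slide","spin","grip"]}

```bash
mkdir -p pics
cat > h.py <<'E'
import numpy as np, cv2
from station import *
def px(c,p):
    q=c["R"]@np.array(p)+c["t"]; return round(c["fx"]*q[0]/q[2]+c["cx"]),round(c["fy"]*q[1]/q[2]+c["cy"])
def cloud(c):
    v,u=np.mgrid[:480,:640]; d=c["depth"]
    P=np.stack([(u-c["cx"])/c["fx"]*d,(v-c["cy"])/c["fy"]*d,d],-1)
    W=(P-c["t"])@np.array(c["R"]); W[d==0]=np.nan; return W
E
python3 - <<'E'
from h import *
s=sense(); print(s["tcp_pos"],np.round(s["ee_rot"],3).tolist(),s["wrist_force"],s["time_s"],finger_overhang)
for n in("top","side"):
    c=capture(n); cv2.imwrite(f"pics/{n}0.png",c["pixels"]); np.savez(f"{n}0.npz",**c)
    for t in "swing_arm axle_end wheel_stand worn_wheel new_wheel hub_cap cap_top grease_pot hex_key marker".split():
        for f in (tip_of,spot_in):
            if f is spot_in and t in("axle_end","cap_top"):continue
            print(n,t,f.__name__,[(np.round(r["point"],3).tolist(),px(c,r["point"]),round(r["conf"],2)) for r in f(t,n)[:4]])
E
```

```text
[0.15555759 0.60477212 0.24646058] [[0.968, -0.249, -0.0], [-0.249, -0.968, -0.002], [0.0, 0.002, -1.0]] [-0.04656145 -0.26208837 -0.3949856 ] 0.0 0.025
top swing_arm call [([0.474, 0.056, 0.002], (203, 282), 0.82), ([0.476, 0.058, 0.036], (198, 279), 0.33)]
top swing_arm call [([0.511, 0.063, 0.005], (199, 262), 0.64)]
top axle_end call [([0.474, 0.059, 0.059], (194, 279), 0.88)]
top wheel_stand call [([0.503, -0.178, 0.0], (331, 266), 0.66)]
top wheel_stand call [([0.5, -0.176, 0.008], (329, 267), 0.85)]
top worn_wheel call [([0.478, 0.056, 0.036], (199, 278), 0.95), ([0.477, 0.056, 0.002], (203, 280), 0.36)]
top worn_wheel call [([0.474, 0.056, 0.055], (196, 279), 0.6)]
top new_wheel call [([0.508, -0.175, 0.012], (329, 263), 0.9)]
top new_wheel call [([0.503, -0.174, 0.032], (329, 264), 0.59), ([0.384, 0.025, 0.016], (216, 332), 0.45)]
top hub_cap call [([0.482, -0.408, 0.002], (456, 277), 0.74), ([0.6, -0.381, 0.001], (439, 215), 0.65), ([0.534, -0.302, 0.0], (397, 250), 0.65), ([0.537, -0.378, -0.0], (438, 248), 0.57)]
top hub_cap call [([0.519, -0.457, 0.021], (485, 256), 0.75
[... 1709 characters left out ...]
([0.478, -0.417, 0.017], (364, 324), 0.61), ([0.523, -0.463, 0.019], (400, 328), 0.59), ([0.536, -0.388, 0.014], (379, 309), 0.58)]
side cap_top call [([0.52, -0.461, 0.023], (398, 326), 0.81), ([0.481, -0.41, 0.02], (363, 320), 0.58), ([0.6, -0.384, 0.023], (403, 295), 0.52), ([0.541, -0.374, 0.02], (377, 302), 0.46)]
side grease_pot call [([0.712, 0.013, 0.002], (337, 227), 0.89)]
side grease_pot call []
side hex_key call [([0.634, -0.056, 0.001], (327, 242), 0.39)]
side hex_key call []
side marker call [([0.385, 0.026, -0.004], (222, 255), 0.75)]
side marker call [([0.383, 0.002, 0.01], (225, 254), 0.69), ([0.466, 0.036, 0.05], (250, 226), 0.32), ([0.482, 0.046, 0.015], (255, 236), 0.15)]
```

View pics/top0.png

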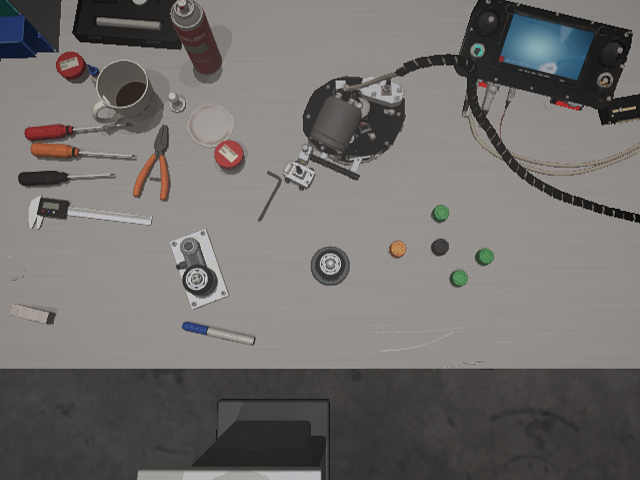

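View pics/side0.png

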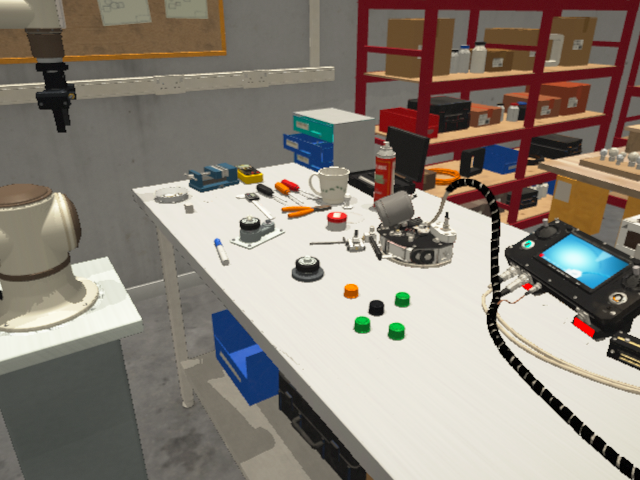

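Run:
```python
from h import *
c=dict(np.load("top0.npz")); im=c["pixels"]
a=cv2.resize(im[200:310,375:510],None,fx=5,fy=5,interpolation=2); cv2.imwrite("pics/caps.png",a)
W=cloud(c)
def circ(u,v,z0,z1,r=40):
    m=np.zeros((480,640),bool); m[v-r:v+r,u-r:u+r]=1
    m&=(W[...,2]>z0)&(W[...,2]<z1); P=W[m]
    q,rr=cv2.minEnclosingCircle(P[:,:2].astype(np.float32)); print((u,v),len(P),np.round(q,4),round(rr,4),"med",np.round(np.median(P,0),4),"col",im[m].mean(0).round())
circ(196,279,.049,.0605,30); circ(329,264,.028,.039,25)
for u,v in((460,277),(439,214),(396,248),(441,246),(485,255)): circ(u,v,.014,.026,12)
print("camera",-np.array(c["R"]).T@c["t"], -np.load("side0.npz")["R"].T@np.load("side0.npz")["t"])
# tall things near the work
g=W[(W[...,2]>.06)&(W[...,0]>.3)&(W[...,0]<.75)&(abs(W[...,1])<.6)]; print(len(g), g.min(0) if len(g) else "",g.max(0) if len(g) else "")
```

```text
(196, 279) 642 [0.4735 0.0554] 0.0266 med [0.4725 0.0532 0.0563] col [103. 103. 104.]
(329, 264) 574 [ 0.5031 -0.1771] 0.0268 med [ 0.5012 -0.1769  0.0341] col [106. 106. 107.]
(460, 277) 204 [ 0.4794 -0.4097] 0.0146 med [ 0.479  -0.4096  0.0209] col [ 83. 127.  77.]
(439, 214) 191 [ 0.5998 -0.3821] 0.0147 med [ 0.5988 -0.3809  0.0208] col [ 83. 125.  77.]
(396, 248) 194 [ 0.5323 -0.3008] 0.0145 med [ 0.532  -0.3005  0.0208] col [ 76. 119. 169.]
(441, 246) 205 [ 0.5369 -0.3787] 0.0146 med [ 0.536  -0.3778  0.0207] col [59. 61. 62.]
(485, 255) 203 [ 0.5184 -0.4592] 0.0143 med [ 0.5188 -0.4582  0.0212] col [ 79. 121.  73.]
camera [ 0.38615285 -0.16704759  0.99178089] [ 0.0096634  -1.0102195   0.52293904]
1917 [ 0.45114578 -0.28589685  0.06001802] [0.74999696 0.07394293 0.15794168]
```

The top view shows the worn wheel on the swing arm at (198,280) and the new wheel on the stand at (330,265). Candidates for the cap are the black one at (440,247), the green ones at (441,213), (485,256) and (459,278), and the orange one at (398,249). The description says black, so I choose (440,247). The grease pot is at (229,155), the hex key at (268,195) and the marker at (218,333). The side view agrees, with the black cap at (376,308) among the coloured ones.

View pics/caps.png

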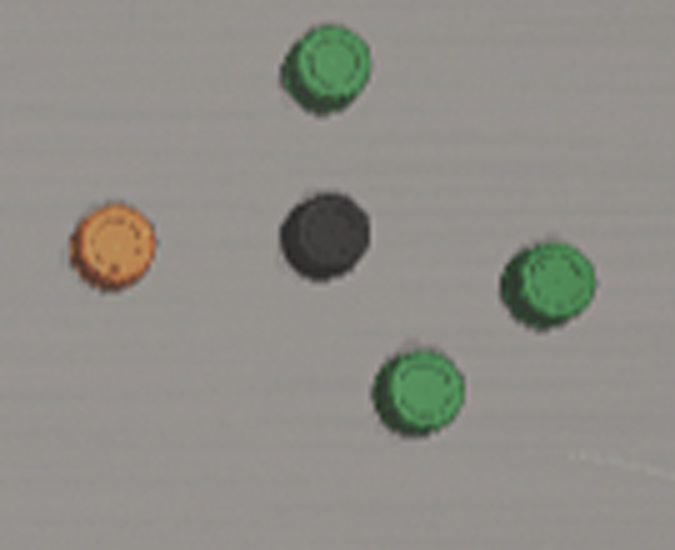

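```bash
cat >> h.py <<'E'
def hullfit(c,x,y,z,R,tol=.005):
    "centre of a level disc (top at z, radius R) seen in depth near x,y"
    W=cloud(c); m=(abs(W[...,2]-z)<tol)&(np.hypot(W[...,0]-x,W[...,1]-y)<R+.008); P=W[m][:,:2].astype(np.float32)
    h=cv2.convexHull(P*1000).reshape(-1,2)
    from scipy.optimize import least_squares
    f=least_squares(lambda p:np.hypot(h[:,0]-p[0],h[:,1]-p[1])-p[2],[x*1e3,y*1e3,R*1e3],loss="soft_l1")
    return np.round(f.x,1),len(P)
E
python3 - <<'E'
from h import *
c=dict(np.load("top0.npz"))
for a in((.4735,.0554,.056,.026),(.503,-.177,.034,.026),(.537,-.378,.020,.014)):print(hullfit(c,*a))
s=dict(np.load("side0.npz"))
for a in((.4735,.0554,.056,.026),(.503,-.177,.034,.026),(.537,-.378,.020,.014)):print("side",hullfit(s,*a))
W=cloud(c);m=(abs(W[...,0]-.46)<.04)&(abs(W[...,1]+.065)<.06);print("temp spot max z",np.nanmax(W[m][:,2]))
E
```

```text
(array([473.6,  54.8,  25.7]), 633)
(array([ 502.7, -177.1,   26.1]), 569)
(array([ 536.9, -378.6,   14.3]), 199)
side (array([474.3,  52.9,  25.1]), 148)
side (array([ 503. , -178.3,   25.8]), 212)
side (array([ 538. , -378.7,   14.4]), 119)
temp spot max z 0.006674497522231462
```

>>> {"name": "servo_tool", "arguments": {"slide": [[0.02,0.035,0],[0.04,0.07,0],[0.06,0.105,0],[0.08,0.14,0],[0.1,0.175,0]], "spin": [-3,-6,-9,-12,-14.4], "grip": [0,0,0,0,0]}}

```text
time_s: 2.32
tcp_pos: [0.2092, 0.409, 0.2475]
ee_rot: [[1.0, 0.002, 0.0], [0.002, -1.0, 0.0], [0.0, -0.0, -1.0]]
wrist_force: [0.6, -1.1, 0.1]
gripper_width: 0.996
gripper_force: 0.0
```

The crop shows a single black cap, at crop pixel (325,236), among three green and one orange; the choice stands.

>>> {"name": "servo_tool", "arguments": {"slide": [[0.024,0.032,0],[0.048,0.064,0],[0.072,0.096,0],[0.096,0.128,0],[0.12,0.16,0]], "spin": [0,0,0,0,0], "grip": [0,0,0,0,0]}}

```text
time_s: 2.73
tcp_pos: [0.3295, 0.2491, 0.2481]
ee_rot: [[1.0, 0.001, 0.001], [0.001, -1.0, 0.001], [0.001, -0.001, -1.0]]
wrist_force: [0.6, 0.9, 0.2]
gripper_width: 1.002
gripper_force: 0.0
```

>>> {"name": "servo_tool", "arguments": {"slide": [[0.024,0.032,0],[0.048,0.064,0.02],[0.072,0.096,0.04],[0.096,0.128,0.06],[0.12,0.16,0.08]], "spin": [0,0,0,0,0], "grip": [0,0,0,0,0]}}

```text
time_s: 3.15
tcp_pos: [0.4432, 0.0979, 0.1728]
ee_rot: [[1.0, -0.0, 0.002], [-0.0, -1.0, 0.001], [0.002, -0.001, -1.0]]
wrist_force: [0.0, 1.3, -0.9]
gripper_width: 0.997
gripper_force: 0.0
```

>>> {"name": "servo_tool", "arguments": {"slide": [[0.025,0.034,0.0],[0.025,0.034,0.02],[0.025,0.034,0.04],[0.025,0.034,0.04],[0.025,0.034,0.04]], "spin": [0,0,0,0,0], "grip": [0,0,0,0,0]}}

```text
time_s: 3.57
tcp_pos: [0.4669, 0.065, 0.1326]
ee_rot: [[1.0, -0.001, -0.002], [-0.001, -1.0, -0.001], [-0.002, 0.001, -1.0]]
wrist_force: [0.6, 0.7, 0.0]
gripper_width: 1.0
gripper_force: 0.0
```

>>> {"name": "servo_tool", "arguments": {"slide": [[0.007,0.01,0.02],[0.007,0.01,0.04],[0.007,0.01,0.06],[0.007,0.01,0.0665],[0.007,0.01,0.0665]], "spin": [0,0,0,0,0], "grip": [0,0,0,0,0]}}

```text
time_s: 3.98
tcp_pos: [0.4739, 0.056, 0.0663]
ee_rot: [[1.0, 0.001, -0.001], [0.001, -1.0, -0.001], [-0.001, 0.001, -1.0]]
wrist_force: [0.2, 1.3, 0.3]
gripper_width: 0.998
gripper_force: 0.0
```

>>> {"name": "servo_tool", "arguments": {"slide": [[0,0,0],[0,0,0],[0,0,0],[0,0,0],[0,0,0]], "spin": [0,0,0,0,0], "grip": [0.5,0.5,0.5,0.5,0.5]}}

```text
time_s: 4.4
tcp_pos: [0.4746, 0.0557, 0.0673]
ee_rot: [[1.0, -0.0, 0.001], [-0.0, -1.0, 0.001], [0.001, -0.001, -1.0]]
wrist_force: [0.2, -0.2, 0.5]
gripper_width: 0.707
gripper_force: 0.0
```

>>> {"name": "servo_tool", "arguments": {"slide": [[0,0,0],[0,0,0],[0,0,0],[0,0,0],[0,0,0]], "spin": [0,0,0,0,0], "grip": [0.6,0.6,0.6,0.6,0.6]}}

```text
time_s: 4.82
tcp_pos: [0.4743, 0.0555, 0.0668]
ee_rot: [[1.0, -0.0, 0.0], [-0.0, -1.0, 0.0], [0.0, -0.0, -1.0]]
wrist_force: [-1.0, 0.4, 4.5]
gripper_width: 0.586
gripper_force: 30.0
```

>>> {"name": "servo_tool", "arguments": {"slide": [[0,0,-0.008],[0,0,-0.02],[0,0,-0.035],[0,0,-0.05],[0,0,-0.06]], "spin": [0,0,0,0,0], "grip": [0.6,0.6,0.6,0.6,0.6]}}

```text
time_s: 5.23
tcp_pos: [0.4745, 0.0556, 0.128]
ee_rot: [[1.0, -0.0, 0.001], [-0.0, -1.0, 0.0], [0.001, -0.0, -1.0]]
wrist_force: [0.4, 0.0, -1.1]
gripper_width: 0.587
gripper_force: 30.0
```

>>> {"name": "servo_tool", "arguments": {"slide": [[-0.003,0.03,0],[-0.007,0.06,0],[-0.01,0.09,0.0],[-0.014,0.12,0.0],[-0.014,0.12,0.02]], "spin": [0,0,0,0,0], "grip": [0.6,0.6,0.6,0.6,0.6]}}

```text
time_s: 5.65
tcp_pos: [0.4613, -0.0676, 0.1093]
ee_rot: [[1.0, -0.004, 0.006], [-0.004, -1.0, 0.0], [0.006, -0.0, -1.0]]
wrist_force: [0.8, -0.6, 0.0]
gripper_width: 0.582
gripper_force: 30.0
```

>>> {"name": "servo_tool", "arguments": {"slide": [[0,0,0.02],[0,0,0.04],[0,0,0.06],[0,0,0.068],[0,0,0.072]], "spin": [0,0,0,0,0], "grip": [0.6,0.6,0.6,0.6,0.6]}}

```text
time_s: 6.07
tcp_pos: [0.4593, -0.0647, 0.0334]
ee_rot: [[1.0, -0.001, -0.003], [-0.001, -1.0, -0.001], [-0.003, 0.001, -1.0]]
wrist_force: [0.3, -0.1, 0.4]
gripper_width: 0.583
gripper_force: 30.0
```

>>> {"name": "servo_tool", "arguments": {"slide": [[0,0,0.002],[0,0,0.0045],[0,0,0.0045],[0,0,0.0045],[0,0,0.0045]], "spin": [0,0,0,0,0], "grip": [0.6,0.6,0.6,0,0]}}

```text
time_s: 6.48
tcp_pos: [0.4607, -0.0643, 0.0308]
ee_rot: [[1.0, -0.0, 0.002], [-0.0, -1.0, 0.0], [0.002, -0.0, -1.0]]
wrist_force: [0.1, -0.2, -0.1]
gripper_width: 0.663
gripper_force: 0.0
```

>>> {"name": "servo_tool", "arguments": {"slide": [[0,0,0],[0,0,0],[0,0,0],[0,0,-0.02],[0,0,-0.06]], "spin": [0,0,0,0,0], "grip": [0,0,0,0,0]}}

```text
time_s: 6.9
tcp_pos: [0.4569, -0.065, 0.0871]
ee_rot: [[1.0, -0.001, -0.011], [-0.001, -1.0, -0.002], [-0.011, 0.002, -1.0]]
wrist_force: [1.3, 0.0, -0.7]
gripper_width: 0.973
gripper_force: 0.0
```

>>> {"name": "servo_tool", "arguments": {"slide": [[0.01,0.03,-0.03],[0.022,0.06,-0.03],[0.033,0.09,-0.03],[0.043,0.112,-0.03],[0.043,0.112,-0.02]], "spin": [0,0,0,0,0], "grip": [0,0,0,0,0]}}

```text
time_s: 7.32
tcp_pos: [0.5064, -0.1798, 0.1119]
ee_rot: [[1.0, -0.003, 0.007], [-0.003, -1.0, -0.002], [0.007, 0.002, -1.0]]
wrist_force: [1.7, -0.1, 0.5]
gripper_width: 0.998
gripper_force: 0.0
```

Run:
```python
from h import *
s=sense();print(s["tcp_pos"],s["wrist_force"],np.round(s["joints"],1))
c=capture("top");np.savez("top1.npz",**c)
for a in((.4593,-.0647,.018,.026),(.503,-.177,.034,.026)):print(hullfit(c,*a))
W=cloud(c);print(hullfit(c,.4735,.0554,.069,.005))
m=(W[...,2]>.052)&(np.hypot(W[...,0]-.4735,W[...,1]-.0554)<.02);print(np.round([W[m].mean(0),W[m].max(0)],4),m.sum())
cv2.imwrite("pics/top1.png",cv2.resize(c["pixels"][200:350,150:370],None,fx=3.6,fy=3.6))
```

```text
[ 0.50639154 -0.17981454  0.11188832] [ 1.71612843 -0.06630056  0.48580298] [ -2.2  21.5 -22.5   0.1 -45.6  91.9]
(array([460.4, -65.7,  25.7]), 543)
(array([ 500. , -177.6,   23.8]), 89)Traceback (most recent call last):
  File "<stdin>", line 5, in <module>
  File "h.py", line 12, in hullfit
    h=cv2.convexHull(P*1000).reshape(-1,2)
      ^^^^^^^^^^^^^^^^^^^^^^^^^^^^^^
AttributeError: 'NoneType' object has no attribute 'reshape'
```

>>> {"name": "servo_tool", "arguments": {"slide": [[0,0,0.02],[0,0,0.04],[0,0,0.06],[0,0,0.065],[0,0,0.065]], "spin": [0,0,0,0,0], "grip": [0,0,0,0.3,0.3]}}

```text
time_s: 7.78
tcp_pos: [0.5014, -0.1758, 0.0434]
ee_rot: [[1.0, 0.0, -0.005], [0.0, -1.0, 0.0], [-0.005, -0.0, -1.0]]
wrist_force: [-0.1, 0.7, 0.6]
gripper_width: 0.918
gripper_force: 0.0
```

>>> {"name": "servo_tool", "arguments": {"slide": [[0,0,0],[0,0,0],[0,0,0],[0,0,0],[0,0,0]], "spin": [0,0,0,0,0], "grip": [0.6,0.6,0.6,0.6,0.6]}}

```text
time_s: 8.2
tcp_pos: [0.5036, -0.1765, 0.0459]
ee_rot: [[1.0, -0.0, 0.002], [-0.0, -1.0, -0.0], [0.002, 0.0, -1.0]]
wrist_force: [-0.5, 2.0, 3.0]
gripper_width: 0.584
gripper_force: 30.0
```

Run:
```python
from h import *
c=capture("top")
W=cloud(c)
m=(W[...,2]>.052)&(np.hypot(W[...,0]-.4735,W[...,1]-.0554)<.02);print(np.round([W[m].mean(0),np.median(W[m],0),W[m].max(0),W[m].min(0)],4),m.sum())
print(tip_of("axle_end","top")[:2])
```

```text
[[0.4808 0.0398 0.355 ]
 [0.4797 0.0391 0.3553]
 [0.49   0.0472 0.3619]
 [0.4736 0.0361 0.3425]] 33
[]
```

>>> {"name": "servo_tool", "arguments": {"slide": [[0,0,-0.01],[0,0,-0.03],[0,0,-0.055],[0,0,-0.075],[0,0,-0.08]], "spin": [0,0,0,0,0], "grip": [0.6,0.6,0.6,0.6,0.6]}}

```text
time_s: 8.72
tcp_pos: [0.505, -0.1769, 0.1288]
ee_rot: [[1.0, 0.0, 0.007], [0.0, -1.0, -0.001], [0.007, 0.001, -1.0]]
wrist_force: [1.3, -0.6, -0.1]
gripper_width: 0.581
gripper_force: 30.0
```

>>> {"name": "servo_tool", "arguments": {"slide": [[-0.004,-0.03,0],[-0.009,-0.07,0],[-0.014,-0.11,0.0],[-0.019,-0.15,0.0],[-0.023,-0.185,0]], "spin": [0,0,0,0,0], "grip": [0.6,0.6,0.6,0.6,0.6]}}

```text
time_s: 9.13
tcp_pos: [0.4789, 0.0101, 0.1246]
ee_rot: [[1.0, -0.001, -0.001], [-0.001, -1.0, -0.0], [-0.001, 0.0, -1.0]]
wrist_force: [1.2, -0.3, -0.5]
gripper_width: 0.58
gripper_force: 30.0
```

>>> {"name": "servo_tool", "arguments": {"slide": [[-0.004,-0.03,0],[-0.006,-0.047,0],[-0.006,-0.047,0.0],[-0.006,-0.047,0.0],[-0.006,-0.047,0]], "spin": [0,0,0,0,0], "grip": [0.6,0.6,0.6,0.6,0.6]}}

```text
time_s: 9.55
tcp_pos: [0.4738, 0.0549, 0.1246]
ee_rot: [[1.0, -0.001, -0.001], [-0.001, -1.0, -0.0], [-0.001, 0.0, -1.0]]
wrist_force: [0.4, -0.6, -0.3]
gripper_width: 0.582
gripper_force: 30.0
```

Run:
```python
from h import *
s=sense();print(s["tcp_pos"],s["wrist_force"]);c=capture("side");cv2.imwrite("pics/side1.png",cv2.resize(c["pixels"][130:300,190:400],None,fx=3.5,fy=3.5))
```

```text
[0.47376621 0.05494738 0.12463537] [ 0.39118675 -0.57631058 -0.2602712 ]
```

>>> {"name": "servo_tool", "arguments": {"slide": [[0.0006,-0.0005,0.012],[0.0006,-0.0005,0.024],[0.0006,-0.0005,0.032],[0.0006,-0.0005,0.032],[0.0006,-0.0005,0.032]], "spin": [0,0,0,0,0], "grip": [0.6,0.6,0.6,0.6,0.6]}}

```text
time_s: 10.02
tcp_pos: [0.4748, 0.0552, 0.0927]
ee_rot: [[1.0, -0.002, -0.001], [-0.002, -1.0, -0.001], [-0.001, 0.001, -1.0]]
wrist_force: [-0.4, 0.6, -0.5]
gripper_width: 0.582
gripper_force: 30.0
```

>>> {"name": "servo_tool", "arguments": {"slide": [[0,0,0.002],[0,0,0.004],[0,0,0.006],[0,0,0.008],[0,0,0.01]], "spin": [0,0,0,0,0], "grip": [0.6,0.6,0.6,0.6,0.6]}}

```text
time_s: 10.43
tcp_pos: [0.4749, 0.056, 0.083]
ee_rot: [[1.0, -0.0, 0.0], [-0.0, -1.0, 0.0], [0.0, -0.0, -1.0]]
wrist_force: [-0.6, -0.5, -1.3]
gripper_width: 0.579
gripper_force: 30.0
```

>>> {"name": "servo_tool", "arguments": {"slide": [[0,0,0.003],[0,0,0.006],[0,0,0.009],[0,0,0.012],[0,0,0.014]], "spin": [0,0,0,0,0], "grip": [0.6,0.6,0.6,0.6,0.6]}}

```text
time_s: 10.85
tcp_pos: [0.4746, 0.056, 0.0685]
ee_rot: [[1.0, -0.0, -0.001], [-0.0, -1.0, -0.0], [-0.001, 0.0, -1.0]]
wrist_force: [-0.5, -0.1, -1.2]
gripper_width: 0.585
gripper_force: 30.0
```

>>> {"name": "servo_tool", "arguments": {"slide": [[0,0,0.0005],[0,0,0.001],[0,0,0.0015],[0,0,0.002],[0,0,0.002]], "spin": [0,0,0,0,0], "grip": [0.6,0.6,0.6,0.6,0.6]}}

```text
time_s: 11.27
tcp_pos: [0.4746, 0.0559, 0.0679]
ee_rot: [[1.0, -0.0, -0.0], [-0.0, -1.0, -0.0], [-0.0, 0.0, -1.0]]
wrist_force: [-2.7, -0.0, 6.7]
gripper_width: 0.581
gripper_force: 30.0
```

>>> {"name": "servo_tool", "arguments": {"slide": [[0,0,0],[0,0,0],[0,0,0],[0,0,0],[0,0,-0.01]], "spin": [0,0,0,0,0], "grip": [0,0,0,0,0]}}

```text
time_s: 11.68
tcp_pos: [0.4737, 0.0555, 0.0756]
ee_rot: [[1.0, -0.001, -0.004], [-0.001, -1.0, -0.001], [-0.004, 0.001, -1.0]]
wrist_force: [0.2, -1.4, 0.1]
gripper_width: 0.88
gripper_force: 0.0
```

>>> {"name": "servo_tool", "arguments": {"slide": [[0,0,-0.02],[0,0,-0.04],[-0.003,0.03,-0.05],[-0.007,0.06,-0.05],[-0.011,0.09,-0.05]], "spin": [0,0,0,0,0], "grip": [0,0,0,0,0]}}

```text
time_s: 12.1
tcp_pos: [0.4642, -0.0345, 0.1279]
ee_rot: [[1.0, 0.001, 0.002], [0.001, -1.0, 0.001], [0.002, -0.001, -1.0]]
wrist_force: [0.7, -0.4, -0.4]
gripper_width: 0.997
gripper_force: 0.0
```

>>> {"name": "servo_tool", "arguments": {"slide": [[-0.003,0.03,0],[-0.003,0.03,0.03],[-0.003,0.03,0.06],[-0.003,0.03,0.09],[-0.003,0.03,0.098]], "spin": [0,0,0,0,0], "grip": [0,0,0,0,0]}}

```text
time_s: 12.52
tcp_pos: [0.458, -0.0648, 0.0256]
ee_rot: [[1.0, -0.002, -0.007], [-0.002, -1.0, -0.001], [-0.007, 0.001, -1.0]]
wrist_force: [-0.6, 0.6, 0.1]
gripper_width: 0.998
gripper_force: 0.0
```

>>> {"name": "servo_tool", "arguments": {"slide": [[0,0,0],[0,0,0],[0,0,0],[0,0,0],[0,0,0]], "spin": [0,0,0,0,0], "grip": [0.6,0.6,0.6,0.6,0.6]}}

```text
time_s: 12.93
tcp_pos: [0.4615, -0.0637, 0.03]
ee_rot: [[1.0, -0.0, 0.002], [-0.0, -1.0, 0.0], [0.002, -0.0, -1.0]]
wrist_force: [-0.4, 0.6, -0.5]
gripper_width: 0.709
gripper_force: 0.0
```

>>> {"name": "servo_tool", "arguments": {"slide": [[0,0,0],[0,0,0],[0,0,0],[0,0,0],[0,0,0]], "spin": [0,0,0,0,0], "grip": [0.6,0.6,0.6,0.6,0.6]}}

```text
time_s: 13.35
tcp_pos: [0.4611, -0.0639, 0.0296]
ee_rot: [[1.0, -0.0, 0.001], [-0.0, -1.0, 0.0], [0.001, -0.0, -1.0]]
wrist_force: [-0.5, 1.6, 6.3]
gripper_width: 0.585
gripper_force: 30.0
```

>>> {"name": "servo_tool", "arguments": {"slide": [[0,0,-0.02],[0,0,-0.04],[0,0,-0.06],[0.01,0.02,-0.075],[0.02,0.05,-0.075]], "spin": [0,0,0,0,0], "grip": [0.6,0.6,0.6,0.6,0.6]}}

```text
time_s: 13.77
tcp_pos: [0.483, -0.1132, 0.1074]
ee_rot: [[1.0, 0.004, 0.007], [0.004, -1.0, 0.0], [0.007, -0.0, -1.0]]
wrist_force: [1.2, 0.5, -0.2]
gripper_width: 0.58
gripper_force: 30.0
```

>>> {"name": "servo_tool", "arguments": {"slide": [[0.012,0.03,0],[0.0225,0.0626,0],[0.0225,0.0626,0],[0.0225,0.0626,0.01],[0.0225,0.0626,0.02]], "spin": [0,0,0,0,0], "grip": [0.6,0.6,0.6,0.6,0.6]}}

```text
time_s: 14.18
tcp_pos: [0.5027, -0.1766, 0.0831]
ee_rot: [[1.0, -0.002, -0.0], [-0.002, -1.0, 0.0], [-0.0, -0.0, -1.0]]
wrist_force: [0.6, 0.9, -1.5]
gripper_width: 0.588
gripper_force: 30.0
```

>>> {"name": "servo_tool", "arguments": {"slide": [[0,0,0],[0,0,0.003],[0,0,0.006],[0,0,0.012],[0,0,0.018]], "spin": [0,0,0,0,0], "grip": [0.6,0.6,0.6,0.6,0.6]}}

```text
time_s: 14.6
tcp_pos: [0.5035, -0.1761, 0.0659]
ee_rot: [[1.0, 0.001, 0.001], [0.001, -1.0, -0.0], [0.001, 0.0, -1.0]]
wrist_force: [-0.4, 0.0, -0.0]
gripper_width: 0.582
gripper_force: 30.0
```

Bottom is at 36 mm, already over the post and without force; going on to the seat at TCP z of about 0.0456.

>>> {"name": "servo_tool", "arguments": {"slide": [[0,0,0.004],[0,0,0.009],[0,0,0.014],[0,0,0.018],[0,0,0.0195]], "spin": [0,0,0,0,0], "grip": [0.6,0.6,0.6,0.6,0.6]}}

```text
time_s: 15.02
tcp_pos: [0.5028, -0.1766, 0.0457]
ee_rot: [[1.0, -0.001, -0.001], [-0.001, -1.0, 0.0], [-0.001, -0.0, -1.0]]
wrist_force: [-0.3, 0.4, -0.1]
gripper_width: 0.583
gripper_force: 30.0
```

>>> {"name": "servo_tool", "arguments": {"slide": [[0,0,0.0005],[0,0,0.001],[0,0,0.0015],[0,0,0.0015],[0,0,0.0015]], "spin": [0,0,0,0,0], "grip": [0.6,0.6,0.6,0.6,0.6]}}

```text
time_s: 15.43
tcp_pos: [0.5032, -0.1767, 0.0456]
ee_rot: [[1.0, -0.0, 0.0], [-0.0, -1.0, -0.0], [0.0, 0.0, -1.0]]
wrist_force: [-2.5, 1.4, 5.3]
gripper_width: 0.583
gripper_force: 30.0
```

>>> {"name": "servo_tool", "arguments": {"slide": [[0,0,0],[0,0,0],[0,0,0],[0,0,-0.01],[0,0,-0.03]], "spin": [0,0,0,0,0], "grip": [0.3,0.3,0.3,0.3,0.3]}}

```text
time_s: 15.85
tcp_pos: [0.5015, -0.1765, 0.0735]
ee_rot: [[1.0, -0.001, -0.006], [-0.001, -1.0, 0.001], [-0.006, -0.001, -1.0]]
wrist_force: [0.9, 0.3, 0.1]
gripper_width: 0.694
gripper_force: 0.0
```

>>> {"name": "servo_tool", "arguments": {"slide": [[0,0.01,-0.03],[0.007,0.045,-0.05],[0.014,0.08,-0.05],[0.02,0.115,-0.05],[0.026,0.15,-0.05]], "spin": [0,0,0,0,0], "grip": [0.4,0.4,0.4,0.4,0.4]}}

```text
time_s: 16.27
tcp_pos: [0.5297, -0.3281, 0.1266]
ee_rot: [[1.0, 0.0, 0.002], [0.0, -1.0, -0.001], [0.002, 0.001, -1.0]]
wrist_force: [0.7, 0.3, -0.0]
gripper_width: 0.607
gripper_force: 0.0
```

>>> {"name": "servo_tool", "arguments": {"slide": [[0.004,0.03,0],[0.008,0.0515,0],[0.008,0.0515,0],[0.008,0.0515,0],[0.008,0.0515,0]], "spin": [0,0,0,0,0], "grip": [0.4,0.4,0.4,0.4,0.4]}}

```text
time_s: 16.68
tcp_pos: [0.5368, -0.3777, 0.1251]
ee_rot: [[1.0, -0.001, -0.0], [-0.001, -1.0, 0.0], [-0.0, -0.0, -1.0]]
wrist_force: [-0.2, -0.1, -0.3]
gripper_width: 0.603
gripper_force: 0.0
```

Run:
```python
from h import *
s=sense();print(s["tcp_pos"],s["gripper_width"],np.round(s["joints"],1))
c=capture("top");cv2.imwrite("pics/top2.png",cv2.resize(c["pixels"][200:350,150:370],None,fx=3.6,fy=3.6))
for a in((.474,.055,.056,.026),(.503,-.177,.034,.026),(.537,-.378,.020,.014)):
  try: print(hullfit(c,*a))
  except Exception as e: print(e)
W=cloud(c)
m=(W[...,2]>.06)&(W[...,2]<.08)&(np.hypot(W[...,0]-.4735,W[...,1]-.0554)<.015);print(np.round(W[m].mean(0),4),m.sum())
```

```text
[ 0.53677375 -0.37769464  0.12506898] 0.6033057672969044 [-21.   30.8  -3.7  -0.  -55.5 111. ]
(array([473.9,  54.4,  26.5]), 649)
'NoneType' object has no attribute 'reshape'
'NoneType' object has no attribute 'reshape'
[0.4737 0.0543 0.0667] 63
```

>>> {"name": "servo_tool", "arguments": {"slide": [[0,0,0.025],[0,0,0.05],[0,0,0.075],[0,0,0.09],[0,0,0.0945]], "spin": [0,0,0,0,0], "grip": [0.4,0.4,0.4,0.4,0.4]}}

```text
time_s: 17.15
tcp_pos: [0.5354, -0.3759, 0.0278]
ee_rot: [[1.0, 0.001, -0.005], [0.001, -1.0, 0.003], [-0.005, -0.003, -1.0]]
wrist_force: [0.2, 0.0, -0.1]
gripper_width: 0.599
gripper_force: 0.0
```

>>> {"name": "servo_tool", "arguments": {"slide": [[0,0,0],[0,0,0],[0,0,0],[0,0,0],[0,0,0]], "spin": [0,0,0,0,0], "grip": [0.9,0.9,0.9,0.9,0.9]}}

```text
time_s: 17.57
tcp_pos: [0.5378, -0.3783, 0.0319]
ee_rot: [[1.0, -0.0, 0.002], [-0.0, -1.0, -0.001], [0.002, 0.001, -1.0]]
wrist_force: [-0.0, 1.2, 4.0]
gripper_width: 0.311
gripper_force: 30.2
```

>>> {"name": "servo_tool", "arguments": {"slide": [[0,0,0],[0,0,0],[0,0,0],[0,0,0],[0,0,0]], "spin": [0,0,0,0,0], "grip": [0.9,0.9,0.9,0.9,0.9]}}

```text
time_s: 17.98
tcp_pos: [0.5378, -0.3784, 0.0319]
ee_rot: [[1.0, -0.0, 0.002], [-0.0, -1.0, -0.001], [0.002, 0.001, -1.0]]
wrist_force: [1.2, 1.7, 5.3]
gripper_width: 0.309
gripper_force: 30.0
```

>>> {"name": "servo_tool", "arguments": {"slide": [[0,0,-0.025],[0,0,-0.05],[0,0,-0.08],[-0.003,-0.02,-0.1],[-0.007,-0.05,-0.105]], "spin": [0,0,0,0,0], "grip": [0.9,0.9,0.9,0.9,0.9]}}

```text
time_s: 18.4
tcp_pos: [0.5321, -0.3305, 0.1394]
ee_rot: [[1.0, -0.003, 0.007], [-0.003, -1.0, -0.004], [0.007, 0.004, -1.0]]
wrist_force: [0.6, 1.4, 0.4]
gripper_width: 0.31
gripper_force: 30.0
```

>>> {"name": "servo_tool", "arguments": {"slide": [[-0.005,-0.038,0],[-0.01,-0.076,0],[-0.016,-0.114,0],[-0.022,-0.152,0],[-0.027,-0.19,0]], "spin": [0,0,0,0,0], "grip": [0.9,0.9,0.9,0.9,0.9]}}

```text
time_s: 18.82
tcp_pos: [0.5022, -0.1366, 0.1354]
ee_rot: [[1.0, -0.001, -0.0], [-0.001, -1.0, 0.0], [-0.0, -0.0, -1.0]]
wrist_force: [0.9, 0.7, -1.5]
gripper_width: 0.307
gripper_force: 30.0
```

>>> {"name": "servo_tool", "arguments": {"slide": [[-0.005,-0.038,0],[-0.01,-0.076,0],[-0.016,-0.114,0],[-0.022,-0.152,0],[-0.027,-0.185,0]], "spin": [0,0,0,0,0], "grip": [0.9,0.9,0.9,0.9,0.9]}}

```text
time_s: 19.23
tcp_pos: [0.4755, 0.0488, 0.1355]
ee_rot: [[1.0, -0.0, 0.0], [-0.0, -1.0, 0.0], [0.0, -0.0, -1.0]]
wrist_force: [0.1, -0.4, 0.3]
gripper_width: 0.311
gripper_force: 30.0
```

>>> {"name": "servo_tool", "arguments": {"slide": [[-0.002,-0.009,0],[-0.002,-0.009,0],[-0.002,-0.009,0],[-0.002,-0.009,0],[-0.002,-0.009,0]], "spin": [0,0,0,0,0], "grip": [0.9,0.9,0.9,0.9,0.9]}}

```text
time_s: 19.65
tcp_pos: [0.4743, 0.0548, 0.1353]
ee_rot: [[1.0, -0.002, -0.0], [-0.002, -1.0, -0.0], [-0.0, 0.0, -1.0]]
wrist_force: [-0.1, 0.4, 0.4]
gripper_width: 0.308
gripper_force: 30.0
```

Run:
```python
from h import *
s=sense();print(s["tcp_pos"],s["wrist_force"])
c=capture("top");print(hullfit(c,.503,-.177,.034,.026))
print([(np.round(r["point"],3),r["conf"]) for t in("worn_wheel","new_wheel") for r in tip_of(t,"top")[:2]])
c2=capture("side");a=cv2.resize(c2["pixels"][170:320,190:350],None,fx=3.7,fy=3.7,interpolation=2);b=cv2.resize(c["pixels"][230:300,290:360],(200,200));a[:200,-200:]=b;cv2.imwrite("pics/chk.png",a)
```

```text
[0.47429722 0.05477559 0.13533223] [-0.14038106  0.38137912  0.39349018]
(array([ 502.2, -177.9,   25.6]), 551)
[(array([ 0.502, -0.176,  0.015]), 0.73), (array([0.476, 0.056, 0.033]), 0.46)]
```

View pics/chk.png

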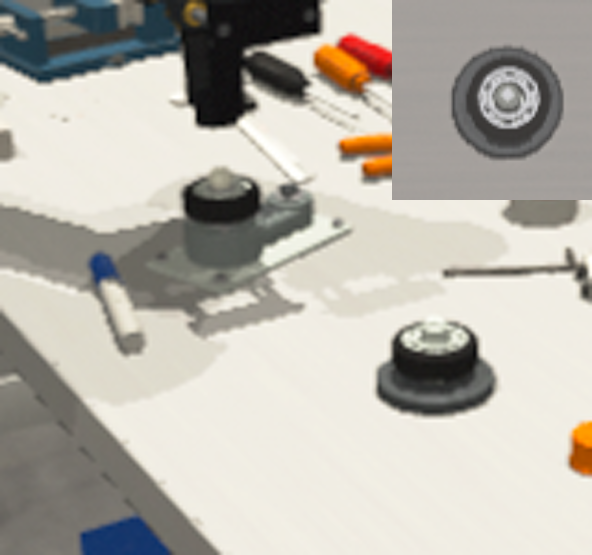

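The worn wheel is flat on the stand at (435,350) and the new one on the axle at (222,195), with the stud showing above it. The cap is in the jaws at (215,110). Now the press.

>>> {"name": "servo_tool", "arguments": {"slide": [[0.0003,-0.0007,0.015],[0.0003,-0.0007,0.028],[0.0003,-0.0007,0.031],[0.0003,-0.0007,0.031],[0.0003,-0.0007,0.031]], "spin": [0,0,0,0,0], "grip": [0.9,0.9,0.9,0.9,0.9]}}

```text
time_s: 20.27
tcp_pos: [0.4749, 0.0564, 0.1048]
ee_rot: [[1.0, -0.001, 0.0], [-0.001, -1.0, -0.0], [0.0, 0.0, -1.0]]
wrist_force: [-0.1, -0.3, 0.1]
gripper_width: 0.314
gripper_force: 30.0
```

>>> {"name": "servo_tool", "arguments": {"slide": [[0,0,0.001],[0,0,0.002],[0,0,0.003],[0,0,0.004],[0,0,0.005]], "spin": [0,0,0,0,0], "grip": [0.9,0.9,0.9,0.9,0.9]}}

```text
time_s: 20.68
tcp_pos: [0.4747, 0.0567, 0.0996]
ee_rot: [[1.0, -0.0, 0.0], [-0.0, -1.0, 0.0], [0.0, -0.0, -1.0]]
wrist_force: [0.5, -0.1, -0.4]
gripper_width: 0.308
gripper_force: 30.0
```

>>> {"name": "servo_tool", "arguments": {"slide": [[0,0,0.0005],[0,0,0.001],[0,0,0.0015],[0,0,0.002],[0,0,0.002]], "spin": [0,0,0,0,0], "grip": [0.9,0.9,0.9,0.9,0.9]}}

```text
time_s: 21.1
tcp_pos: [0.4747, 0.0566, 0.0975]
ee_rot: [[1.0, -0.0, 0.0], [-0.0, -1.0, 0.0], [0.0, -0.0, -1.0]]
wrist_force: [-0.0, 0.3, 0.6]
gripper_width: 0.312
gripper_force: 30.0
```

>>> {"name": "servo_tool", "arguments": {"slide": [[0,0.0006,0.0005],[0,0.0006,0.001],[0,0.0006,0.0015],[0,0.0006,0.002],[0,0.0006,0.0025]], "spin": [0,0,0,0,0], "grip": [0.9,0.9,0.9,0.9,0.9]}}

```text
time_s: 21.52
tcp_pos: [0.4753, 0.0563, 0.0957]
ee_rot: [[1.0, 0.0, 0.002], [0.0, -1.0, 0.0], [0.002, -0.0, -1.0]]
wrist_force: [-0.7, 1.4, 6.9]
gripper_width: 0.308
gripper_force: 30.0
```

>>> {"name": "servo_tool", "arguments": {"slide": [[0,0,0.0005],[0,0,0.001],[0,0,0.0015],[0,0,0.002],[0,0,0.0025]], "spin": [0,0,0,0,0], "grip": [0.9,0.9,0.9,0.9,0.9]}}

```text
time_s: 21.93
tcp_pos: [0.4749, 0.0562, 0.0926]
ee_rot: [[1.0, -0.001, 0.001], [-0.001, -1.0, 0.001], [0.001, -0.001, -1.0]]
wrist_force: [1.6, 1.9, 1.7]
gripper_width: 0.31
gripper_force: 30.0
```

>>> {"name": "servo_tool", "arguments": {"slide": [[0,0,0.001],[0,0,0.002],[0,0,0.003],[0,0,0.0035],[0,0,0.004]], "spin": [0,0,0,0,0], "grip": [0.9,0.9,0.9,0.9,0.9]}}

```text
time_s: 22.35
tcp_pos: [0.4747, 0.056, 0.0888]
ee_rot: [[1.0, -0.0, 0.0], [-0.0, -1.0, -0.0], [0.0, 0.0, -1.0]]
wrist_force: [-0.4, 1.5, 7.4]
gripper_width: 0.311
gripper_force: 30.0
```

>>> {"name": "servo_tool", "arguments": {"slide": [[0,0,0.0005],[0,0,0.001],[0,0,0.001],[0,0,0.001],[0,0,0.001]], "spin": [0,0,0,0,0], "grip": [0.9,0.9,0.9,0.9,0.9]}}

```text
time_s: 22.77
tcp_pos: [0.4748, 0.0561, 0.0888]
ee_rot: [[1.0, 0.0, 0.001], [0.0, -1.0, -0.0], [0.001, 0.0, -1.0]]
wrist_force: [-2.0, 0.9, 9.7]
gripper_width: 0.31
gripper_force: 30.0
```

>>> {"name": "servo_tool", "arguments": {"slide": [[0,0,0.0005],[0,0,0.001],[0,0,0.001],[0,0,0.001],[0,0,0.001]], "spin": [0,0,0,0,0], "grip": [0.9,0.9,0.9,0.9,0.9]}}

```text
time_s: 23.18
tcp_pos: [0.4749, 0.056, 0.0887]
ee_rot: [[1.0, 0.001, 0.001], [0.001, -1.0, -0.0], [0.001, 0.0, -1.0]]
wrist_force: [-5.7, 1.1, 16.2]
gripper_width: 0.312
gripper_force: 30.0
```

>>> {"name": "servo_tool", "arguments": {"slide": [[0,0,0],[0,0,0],[0,0,0],[0,0,0],[0,0,0]], "spin": [0,0,0,0,0], "grip": [0.9,0.9,0.9,0.9,0.9]}}

```text
time_s: 23.6
tcp_pos: [0.4749, 0.0561, 0.0887]
ee_rot: [[1.0, 0.001, 0.001], [0.001, -1.0, -0.0], [0.001, 0.0, -1.0]]
wrist_force: [-4.7, 1.7, 17.2]
gripper_width: 0.311
gripper_force: 30.0
```

```bash
python3 -c "
from station import *
print(finish_job())"
```

```text
the job is handed in; nothing more can be done
None
```

I handed the job in at about 24 s: the new wheel is seated on the axle, the worn wheel is seated on the stand, and the cap is clicked home with the gripper still pushing it down at about 17 N.

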